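# Hang the soft-face hammer in its collar on the tool board

## Task

Put the soft-face hammer away: hang it in the empty steel collar of the sloping tool board, handle first down through the collar, until its head sits on the collar's mouth. Leave the steel hammer hanging where it is and the loose things on the bench where they lie.

Things in the scene. Friction and masses are not known exactly. Their poses are not given: they have to be found in the camera images.
- hammer: Small soft-face hammer, 0.2 to 0.3 kg, lying with its handle roughly towards the robot. Head: a round bar 26 mm across and 64 mm long, aluminium colour, one red and one white face. Origin at the head's centre, 13 mm above the bench; y along the head from face to face, handle along -x, z up as it lies. Held by the two faces (64 mm apart) at 40 N it does not turn in the grip.
- hammer_seat (a point): Point on the handle's axis level with the underside of the head, 13 mm from the hammer's origin. When the head sits on the collar's rim it is within about 8 mm of the mouth's centre. The gripper may lean up to 30 degrees in the plane of the handle, either way, as it takes the head's faces. Let go with the head 30 mm or less above the mouth, the hammer slides home by its own weight.
- hammer_tip (a point): End of the hammer's round handle, 173 mm from the head's centre. The steel neck is 17 to 19 mm in diameter for 57 mm below the head, the black rubber grip at most 22 mm.
- free_collar: The empty one of two alike fixed steel collars on the board, 150 mm apart (which is empty changes): a tube 30 mm long, bore 31 mm, mouth flared to 39 mm inside, 45 mm outside. Its axis rises away from the robot at 55 degrees to the bench: (0.574, 0, 0.819) in this frame, parallel to the board and 45 mm off it. Origin at the mouth's centre; z up, yaw as the board.
- free_collar_mouth (a point): Centre of the empty collar's flared mouth, its upper end, 181 mm above the bench; the head of the hammer stops here.
- free_collar_low (a point): Point on the empty collar's axis 160 mm down from the mouth; the end of the handle comes near here.
- board: Fixed sloping tool board: plywood panel 330 mm wide, 270 mm up the slope, rising away from the robot at 55 degrees. Origin on the bench below its middle, x away from the robot, z up; the face runs from x -100, z 12 mm to x 55, z 233 mm. A rail 18 mm wide, 115 mm down the slope from the collars' mouths, stands 27 mm off the face; a hanging handle rests on it.
- used_collar: The other collar, alike, in which the steel hammer hangs. Origin at the centre of its mouth, frame as for the empty collar.
- steel_hammer: Loose steel hammer with a pale wooden handle, the size of the soft-face one, hanging in the other collar. Origin at the centre of its head, z up as it hangs. To be left alone.
- wood_block: Loose wooden block, 36 x 90 x 18 mm, on the bench. Origin at the centre of its underside. To be left alone.
- channel_offcut: Loose grey aluminium channel, 130 x 40 x 30 mm, on the bench. Origin at the centre of its underside, x along it. To be left alone.
- pliers: Loose pliers with black grips, 35 x 130 x 13 mm, lying on the bench. Origin at the centre of its underside. To be left alone.

How it is judged:
By the outcome, as a careful person would: the job done as asked, in the order asked, and still so for the second after the job is handed in, with the robot touching nothing.
It also fails if it takes over 53 s, if anything falls off the work surface, if the arm or the gripper's body presses on something with over 40 N, if the wrist force passes 120 N, or if a joint passes its speed limit or range.

## Robot

A 6-joint arm with a two-finger parallel gripper is mounted at the origin on a cart in front of the work surface, level with it; the furniture and walls round the work are solid. World frame = base frame: x ahead of the robot, y to its left, z up, the work surface at z = 0. Lengths are in m, angles in degrees, forces in N, time in s.
With the tool pointing down it reaches from about 0.325 to 0.85 m from the base axis. Payload 15.5 kg.
Tool frame: the origin (TCP) lies at the very end of the fingers, on their centre line; the grasp point (between the pads) lies arm.grip_depth behind it (arm.grip_depth is the distance from the TCP to the grasp point, in m); z points along the fingers, y is the line along which they close (so a half turn about z gives the same grasp; the last joint's range is limited). The gripper opens to 91 mm and grips with 3 to 60 N. Pads are 32 mm wide; open, the fingers measure 118 mm over their backs; the gripper's body (76 mm by 178 mm) begins 60 mm behind the grasp point.
Start: joints at [66.778, 28.281, 77.091, -0, 74.628, -5.472], TCP at [0.191, 0.595, 0.214] pointing down, gripper open.
Joint ranges: [-166.48, 166.48], [-47.26, 123.95], [12.59, 153.08], [-70.14, 250.14], [6.76, 159.57], [-176.63, 176.63]. Speed limits (degrees/s): [108.29, 108.29, 147.25, 172.46, 172.46, 172.46].

## Interface

Orientations are given as a 3x3 rotation matrix whose columns are the frame's x, y, z axes.
In Python, from rig import arm gives the robot as it stands. Calls block until the motion is done:
- arm.move_to(position, orientation): joint-space move of the TCP to a pose.
- arm.move_l(position, orientation=None, feed=0.15): straight line of the TCP; orientation=None keeps the orientation; feed is the mean speed in m/s.
- arm.move_joints(angles): joint-space move.
- arm.grip(opening): finger opening in m; the grip force is fixed at half the most; returns when the fingers have stopped.
- arm.sleep(seconds).
- arm.solve_ik(position, orientation): joint angles nearest the present ones, or None.
- arm.snapshot(name): name is "side" or "top"; returns the picture (420x560x3 uint8, red, green, blue); there is no depth.
- arm.get_calibration(name): a dict with "intrinsics" (3x3 intrinsics, pixels), "cam_to_world" (4x4, takes a point from camera to world coordinates). Camera axes: x right, y down, z forward; pixel columns grow to the right and rows downward; lengths in m; the calibration is good to about 2 mm. A picture is of the moment at which its call begins. get_calibration takes no time and is no camera call.
A pose or a line that the arm cannot do raises arm.Unreachable and nothing moves.
- arm.sign_off(): hands the job in; it is judged then, once.
Readings, each from a call of its own:
- arm.current_t(): time.
- arm.current_joint_positions(): joint angles.
- arm.current_dq(): joint speeds.
- arm.current_tau(): joint torques, N m.
- arm.current_ee_pos(): TCP position.
- arm.current_tool_rot(): TCP orientation.
- arm.current_force(): force on the tool from outside, world axes, zero at the start.
- arm.current_torque(): the same for the moment, N m.
- arm.current_width(): finger opening in m.
- arm.current_grasp_force(): force on a finger pad.
Only numpy, scipy, OpenCV 4.12 (cv2) and the standard library are available. Lean on these libraries where they do the work, as an engineer would, in place of code of your own. Each camera call takes 0.05 s, during which the arm holds its last target. There are 200 camera calls.

## Working session

There is one attempt and no reset: what is moved stays moved. The work goes in short steps, each a Python script; the robot and the scene stay as the last script left them, time stands still between calls to the robot, and variables do not carry over. Pictures are saved under pics/ and viewed, at most 10 in all, crops included, and the job is handed in when it is done.

```bash
mkdir -p pics; ls
python3 - <<'E'
from rig import arm
import cv2
for n in("top","side"):
    im=arm.snapshot(n); cv2.imwrite(f"pics/{n}0.png",cv2.resize(im[:,:,::-1],(800,600),interpolation=cv2.INTER_CUBIC))
    c=arm.get_calibration(n); print(c["intrinsics"],c["cam_to_world"])
print(arm.grip_depth,arm.current_t(),arm.current_tool_rot())
E
```

```text
pics
[[541.32336202   0.         274.87186547]
 [  0.         541.32336202 221.00672871]
 [  0.           0.           1.        ]] [[-3.81991638e-04 -9.97180115e-01  7.50444699e-02  4.14855364e-01]
 [-9.99933687e-01 -4.82855314e-04 -1.15059781e-02  4.64201262e-02]
 [ 1.15097682e-02 -7.50438887e-02 -9.97113805e-01  2.05659033e+00]
 [ 0.00000000e+00  0.00000000e+00  0.00000000e+00  1.00000000e+00]]
[[389.24499434   0.         279.74139233]
 [  0.         389.24499434 211.70985925]
 [  0.           0.           1.        ]] [[ 0.84150754 -0.27158582  0.46701841  0.03213164]
 [-0.53990476 -0.39207436  0.74483592 -0.77216706]
 [-0.01918094 -0.87893051 -0.476564    0.63913302]
 [ 0.          0.          0.          1.        ]]
0.0188 0.1 [[-9.52408018e-01  3.04825831e-01 -4.24089750e-04]
 [ 3.04826110e-01  9.52407499e-01 -9.99255303e-04]
 [ 9.93074298e-05 -1.08097239e-03 -9.99999411e-01]]
```

View pics/top0.png

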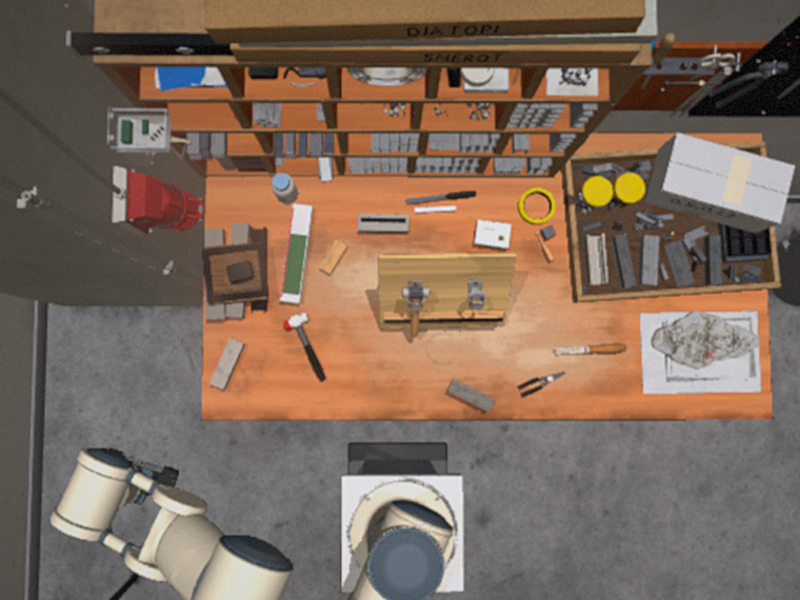

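View pics/side0.png

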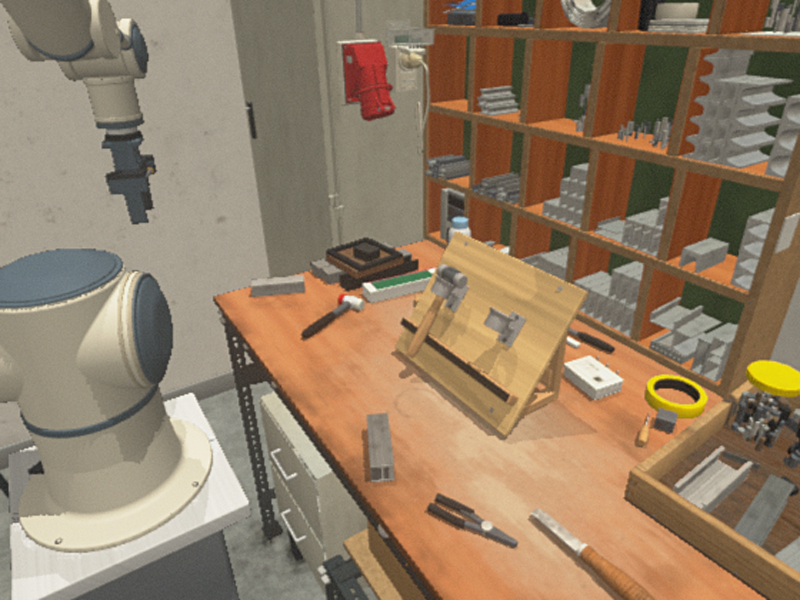

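Top: the hammer's head is at (298,322) in 800-px view and its handle end at (321,378). The right collar, at (477,290), is empty, and the steel hammer hangs in the left one at (415,295). The side view agrees, with the empty collar at (505,325). Next I'll zoom in with one composite.

```bash
cat > h.py <<'E'
import numpy as np, cv2
from rig import arm
def crop(im,u,v,w,h,s):
    c=im[v:v+h,u:u+w,::-1]; c=cv2.resize(c,(w*s,h*s),interpolation=cv2.INTER_NEAREST).copy()
    for k in range(0,w,10): cv2.putText(c,str(u+k),(k*s,8),0,.3,(255,255,0),1); c[10:14,k*s]=(255,255,0)
    for k in range(10,h,10): cv2.putText(c,str(v+k),(0,k*s+3),0,.3,(255,255,0),1); c[k*s,22:26]=(255,255,0)
    return c
def cal(n):
    c=arm.get_calibration(n); return c["intrinsics"],c["cam_to_world"]
def proj(n,P):
    K,T=cal(n); p=(np.atleast_2d(P)-T[:3,3])@T[:3,:3]@K.T; return p[:,:2]/p[:,2:]
def ray(n,uv):
    K,T=cal(n); d=T[:3,:3]@np.linalg.inv(K)@np.r_[uv,1]; return T[:3,3],d
def atz(n,uv,z):
    o,d=ray(n,uv); return o+d*(z-o[2])/d[2]
E
python3 - <<'E'
from h import *
t=arm.snapshot("top"); s=arm.snapshot("side")
a=np.hstack([crop(t,190,210,50,60,8)[:300*2],crop(t,255,170,110,60,3)[:180].repeat(1,0)]) if 0 else None
r1=np.hstack([crop(t,195,215,40,55,7),crop(t,258,172,108,55,4).__class__((1,)) ]) if 0 else None
A=np.hstack([crop(t,195,215,40,54,5),crop(t,258,174,108,54,5)]) # 740x270
B=np.hstack([crop(s,208,200,50,64,5),crop(s,275,160,98,64,5)])   # 740x320
cv2.imwrite("pics/z1.png",np.vstack([A,B]))
for uv in [(208.5,225.5),(224.5,264.5)]: print(atz("top",np.array(uv),.013))
print(atz("top",np.array([334,203]),.181))
E
```

```text
[0.55151262 0.27364082 0.013     ]
[0.40459969 0.21227835 0.013     ]
[ 0.61910012 -0.18149857  0.181     ]
```

View pics/z1.png

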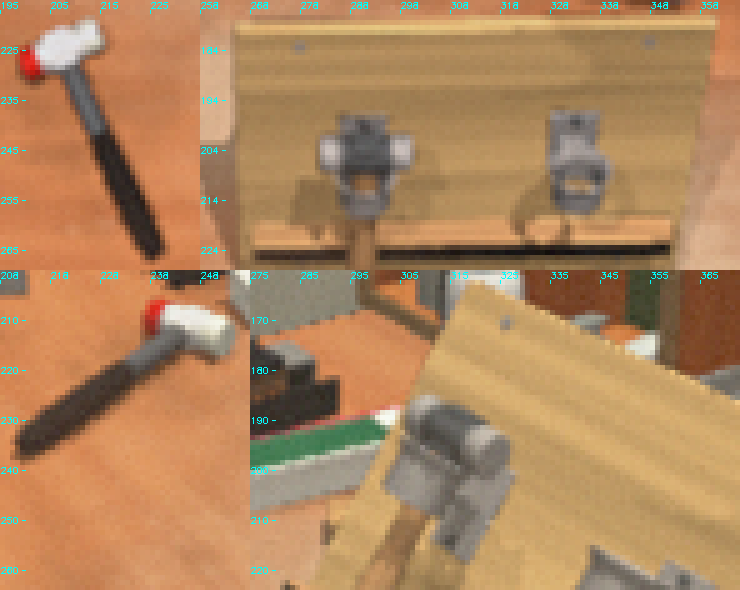

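The hammer is near (0.55, 0.27) and the free-collar mouth near (0.62, -0.18), both in reach. I'll fit the model poses in both views and check them with an overlay.

```bash
cat >> h.py <<'E'
def pose(p): 
    c,s=np.cos(p[2]),np.sin(p[2]); return np.array([[c,-s,0],[s,c,0],[0,0,1.]])
AX=np.array([.5736,0,.8192])
def T(p,P): return np.atleast_2d(P)@pose(p).T+np.r_[p[:2],0]
E
cat > fit.py <<'E'
from h import *
from scipy.optimize import least_squares
def fit(obs,p0):
    f=lambda p: np.concatenate([(proj(n,T(p,P))[0]-uv) for n,P,uv in obs])
    r=least_squares(f,p0,loss="soft_l1"); print(np.round(r.x,4),"res px",np.round(f(r.x).reshape(-1,2),1).tolist()); return r.x
m=np.array
t=arm.snapshot("top"); s=arm.snapshot("side")
# dark handle fit, top & side
def dark(im,u,v,w,h):
    g=im[v:v+h,u:u+w].max(2)<75; k,lab,st,_=cv2.connectedComponentsWithStats(g.astype(np.uint8))
    i=1+np.argmax(st[1:,4]); return np.argwhere(lab==i)[:,::-1]+[u,v]
mid=m([-.115,0,.011]); obs=[]
for n,im,b in(("top",t,(205,235,30,35)),("side",s,(208,212,30,30))):
    q=dark(im,*b); l=cv2.fitLine(q.astype(np.float32),cv2.DIST_L2,0,.01,.01).ravel(); pr=(q-l[2:])@l[:2]
    print(n,len(q),l,pr.min(),pr.max())
    e=[l[2:]+l[:2]*(pr.min()-.5),l[2:]+l[:2]*(pr.max()+.5)]
    tip=max(e,key=lambda x:x[1]); obs.append((n,m([-.173,0,.011]),tip))
    oth=min(e,key=lambda x:x[1]); obs.append((n,m([-.070,0,.012]),oth))
H=lambda y:m([0,y,.013])
obs+=[("top",H(.032),m([199.1,227.7])),("top",H(-.032),m([215.1,221.7])),("side",H(.032),m([237.3,209.5])),("side",H(-.032),m([253,213]))]
hp=fit(obs,[.55,.27,.4])
bo=[("top",m([.055,.165,.233]),m([264.5,178.5])),("top",m([.055,-.165,.233]),m([360.9,178.5])),
("side",m([.055,.165,.233]),m([318,163.5])),("side",m([.055,-.165,.233]),m([409,204])),("side",m([-.1,-.165,.012]),m([352,302])),("side",m([-.1,.165,.012]),m([278,243]))]
bp=fit(bo,[.65,-.1,0])
np.savez("fit.npz",h=hp,b=bp)
def draw(n,im,u,v,w,h,sc):
    c=cv2.resize(im[v:v+h,u:u+w,::-1],(w*sc,h*sc),interpolation=cv2.INTER_NEAREST)
    def pl(P,col): 
        q=np.int32(np.round((proj(n,P)+.5-[u,v])*sc)); cv2.polylines(c,[q.reshape(-1,1,2)],False,col,1)
    f=[[-.1,.165,.012],[.055,.165,.233],[.055,-.165,.233],[-.1,-.165,.012],[-.1,.165,.012]]; pl(T(bp,f),(0,255,0))
    a=np.linspace(0,2*np.pi,40)[:,None]
    for y in(-.075,.075):
        M=m([-.0364,y,.181])
        for d,r in((0,.0225),(.03,.0175)):
            pl(T(bp,M-AX*d+r*(np.cos(a)*m([0,1,0])+np.sin(a)*m([-.8192,0,.5736]))),(0,0,255) if d==0 else (255,0,255))
        pl(T(bp,[M,M-AX*.16]),(255,0,0))
    pl(T(hp,[H(.032)+[.013,0,0],H(-.032)+[.013,0,0],H(-.032)-[.013,0,0],H(.032)-[.013,0,0],H(.032)+[.013,0,0]]),(0,255,0)); pl(T(hp,[H(0),[-.173,0,.011]]),(0,255,255))
    return c
cv2.imwrite("pics/o1.png",draw("top",t,193,170,175,100,4)); cv2.imwrite("pics/o2.png",draw("side",s,206,160,206,145,3))
E
python3 fit.py
```

```text
top 113 [  0.4213903    0.90687937 219.86726    253.21239   ] -13.126179576281174 13.274218439694778
side 111 [  0.8214938   -0.57021743 222.79279    227.54054   ] -13.119719170578719 13.506405986300706
[0.5547 0.2794 0.4336] res px [[0.3, 0.6], [0.5, 0.6], [0.4, -1.2], [-1.5, 0.0], [0.1, 0.5], [-0.4, -0.6], [0.9, -1.2], [0.3, -0.2]]
[ 0.6402 -0.1034  0.0069] res px [[-0.4, 0.8], [0.1, 0.3], [1.4, -3.7], [1.1, -1.6], [-0.1, 1.8], [-2.0, -2.0]]
```

View pics/o1.png

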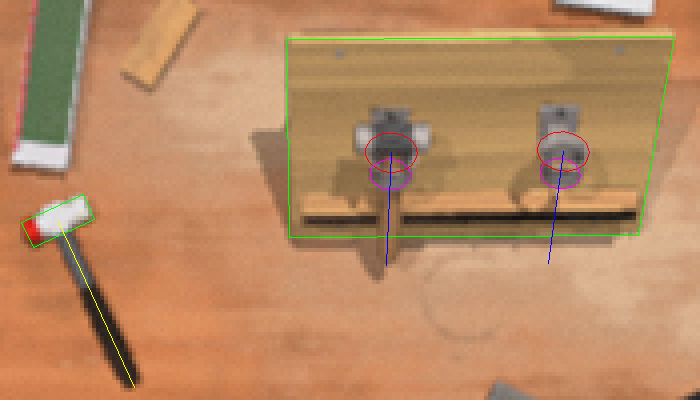

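View pics/o2.png

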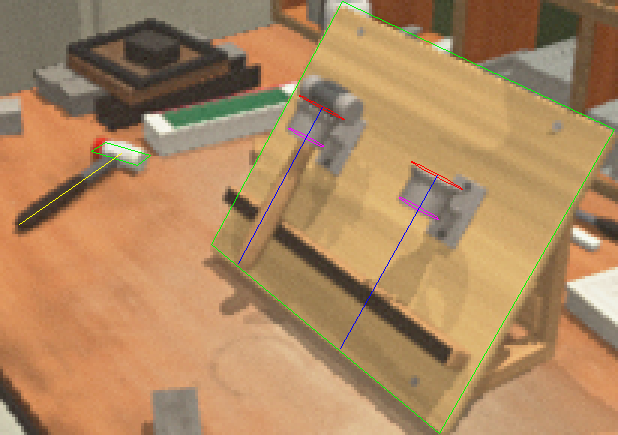

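Both overlays agree with the picture within about 1 px. The predicted mouth, top (333.3,207.2), sits on the collar, and the hammer is in place. Next I'll check IK for the pick and insertion at several leans.

```bash
cat >> h.py <<'E'
F=np.load("fit.npz") if __import__("os").path.exists("fit.npz") else None
def toolR(Rh,lean,flip):
    L=np.radians(lean); z=Rh@np.array([np.sin(L),0,-np.cos(L)]); y=Rh[:,1]*flip
    return np.c_[np.cross(y,z),y,z]
def Rhang(yaw):  # hammer frame when hanging along collar axis
    return pose([0,0,yaw])@np.array([[AX[0],0,-AX[2]],[0,1,0],[AX[2],0,AX[0]]])
E
python3 - <<'E'
from h import *
hp,bp=F["h"],F["b"]; ax=pose(bp)@AX
M=T(bp,[-.0364,-.075,.181])[0]; print("mouth",M,"hammer",hp)
for lean in(0,-10,-20,-28,15):
  d={0:.010}.get(lean,.010-.016*np.sin(np.radians(abs(lean))))
  for fl in(1,-1):
    out=[]
    R=toolR(pose(hp),lean,fl); h=np.r_[hp[:2],.013]
    for z in(.25,.10,0): out.append(arm.solve_ik(h+[0,0,z]+R[:,2]*d,R))
    R=toolR(Rhang(bp[2]),lean,fl)
    for s in(.25,.215,.12,.04,.013): out.append(arm.solve_ik(M+ax*s+R[:,2]*d,R))
    print(lean,fl,[None if o is None else np.round(o).astype(int).tolist() for o in out])
E
```

```text
mouth [ 0.60430832 -0.17865003  0.181     ] hammer [0.55469771 0.27943777 0.43362688]
0 1 [[21, 26, 75, 0, 79, -94], [21, 35, 84, 0, 61, -94], [21, 43, 88, 0, 49, -94], [-28, 17, 93, 53, 29, -157], [-29, 18, 98, 62, 27, -167], [-33, 21, 110, 91, 26, 158], [-36, 26, 119, 113, 32, 130], [-38, 29, 122, 119, 35, 122]]
0 -1 [[21, 26, 75, 0, 79, 86], [21, 35, 84, 0, 61, 86], [21, 43, 88, 0, 49, 86], [-28, 17, 93, 53, 29, 23], [-29, 18, 98, 62, 27, 13], [-33, 21, 110, 91, 26, -22], [-36, 26, 119, 113, 32, -50], [-38, 29, 122, 119, 35, -58]]
-10 1 [[22, 31, 65, -1, 93, -93], [22, 39, 75, -1, 76, -93], [22, 46, 79, -1, 65, -93], [-26, 18, 85, 29, 40, -133], [-27, 17, 89, 33, 36, -138], [-30, 19, 102, 51, 28, -160], [-33, 22, 112, 76, 24, 170], [-35, 24, 115, 86, 24, 158]]
-10 -1 [[22, 31, 65, -1, 93, 87], [22, 39, 75, -1, 76, 87], [22, 46, 79, -1, 65, 87], [-26, 18, 85, 29, 40, 47], [-27, 17, 89, 33, 36, 42], [-30, 19, 102, 51, 28, 20], [-33, 22, 112, 76, 24, -10], [-35, 24, 115, 86, 24, -22]]
-20 1 [[22, 37, 56, -1, 106, -93], [22, 44, 66, -1, 90, -93], [22, 51, 69, -1, 80, -93], [-24, 20, 7
[... 586 characters left out ...]
5, -135]]
-28 -1 [[22, 42, 49, -2, 117, 87], [22, 49, 58, -1, 101, 87], [22, 55, 61, -1, 92, 87], [-22, 22, 67, 11, 66, 65], [-23, 21, 72, 12, 62, 63], [-26, 20, 87, 15, 49, 57], [-28, 21, 97, 20, 39, 49], [-29, 22, 101, 22, 35, 45]]
15 1 [[21, 19, 88, 1, 58, -95], [21, 30, 98, 2, 38, -96], [21, 39, 102, 3, 24, -97], [-31, 20, 104, 109, 31, 146], [-32, 21, 109, 116, 34, 137], [-36, 28, 119, 129, 46, 117], [-41, 37, 128, 134, 59, 102], [-42, 41, 130, 134, 64, 97]]
15 -1 [[21, 19, 88, 1, 58, 85], [21, 30, 98, 2, 38, 84], [21, 39, 102, 3, 24, 83], [-31, 20, 104, 109, 31, -34], [-32, 21, 109, 116, 34, -43], [-36, 28, 119, 129, 46, -63], [-41, 37, 128, 134, 59, -78], [-42, 41, 130, 134, 64, -83]]
```

```bash
cat >> h.py <<'E'
LEAN,FL,D=-20,-1,.005
def st(m=""):
    print(m,"t",round(arm.current_t(),2),"w",round(arm.current_width(),4),"gf",round(arm.current_grasp_force(),1),"F",np.round(arm.current_force(),1),"tcp",np.round(arm.current_ee_pos(),4))
def pics(name,P=None):
    t,s=arm.snapshot("top"),arm.snapshot("side"); np.savez(name+".npz",top=t,side=s); return t,s
E
python3 - <<'E'
from h import *
hp=F["h"]; R=toolR(pose(hp),LEAN,FL); g=np.r_[hp[:2],.013]+R[:,2]*D
arm.grip(.091)
arm.move_to(g+[0,0,.12],R); arm.move_l(g,feed=.12); st("down")
arm.grip(.03); st("gripped")
arm.move_l(g+[0,0,.28],feed=.2); st("lift")
bp=F["b"]; ax=pose(bp)@AX; M=T(bp,[-.0364,-.075,.181])[0]; R=toolR(Rhang(bp[2]),LEAN,FL)
p=M+ax*.28+R[:,2]*D
print(arm.solve_ik(p,R)); arm.move_to(p,R); st("pre")
arm.move_l(M+ax*.22+R[:,2]*D); st("above")
t,s=pics("a")
def ov(n,im,u,v,w,h,sc):
    c=crop(im,u,v,w,h,sc)
    def pl(P,col): cv2.polylines(c,[np.int32(np.round((proj(n,P)+.5-[u,v])*sc)).reshape(-1,1,2)],False,col,1)
    hd=M+ax*.22; pl([hd,hd-ax*.173],(0,255,255)); pl([M,M-ax*.03],(255,0,0)); return c
cv2.imwrite("pics/a.png",np.hstack([ov("top",t,300,150,66,90,6)[:540],ov("side",s,310,130,66,90,6)]))
E
```

```text
down t 3.46 w 0.0908 gf 0.0 F [-0.7  0.8  0.3] tcp [0.5537 0.2789 0.0091]
gripped t 3.99 w 0.0637 gf 30.0 F [0.4 1.1 2.4] tcp [0.5532 0.2788 0.0085]
lift t 5.54 w 0.0633 gf 30.0 F [-0.3  0.3 -3.2] tcp [0.5528 0.2785 0.2873]
[-23.32377705  20.2723574   70.23059696  15.8170367   57.83940839
  61.62886127]
pre t 7.4 w 0.0639 gf 30.0 F [-0.7  1.  -2.8] tcp [ 0.7679 -0.1764  0.4057]
above t 7.95 w 0.0635 gf 30.0 F [ 0.6 -0.  -1.8] tcp [ 0.7341 -0.1775  0.358 ]
```

View pics/a.png

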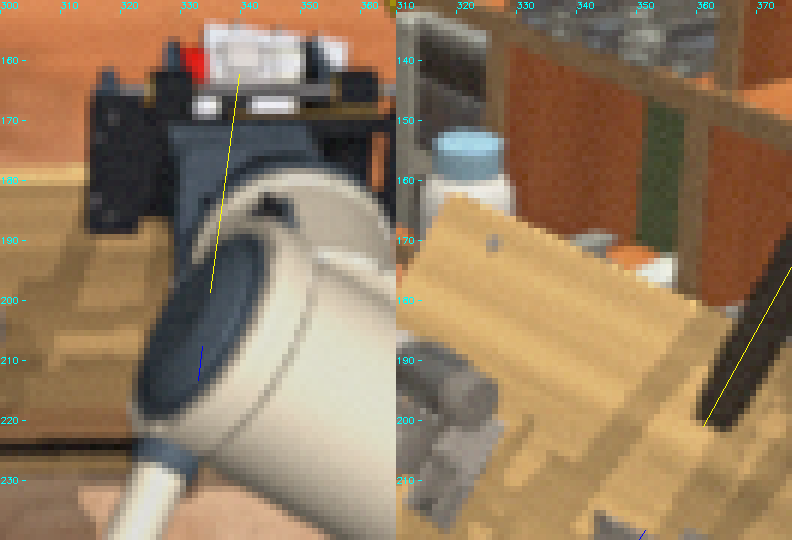

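The hammer is held (width 64 mm, 30 N). In the side view its handle end is at about (362.7,200.5), roughly 1.7 px right of the prediction (361,200.5). I'll look at the handle's tilt and the collar together.

Run:
```python
from h import *
s=np.load("a.npz")["side"]
bp=F["b"]; ax=pose(bp)@AX; M=T(bp,[-.0364,-.075,.181])[0]; Rh=Rhang(bp[2]); R=arm.current_tool_rot(); tcp=arm.current_ee_pos()
hd=tcp-R[:,2]*D; print("hd err",hd-(M+ax*.22))
g=s[165:204,355:395].max(2)<75
k,lab,stt,_=cv2.connectedComponentsWithStats(g.astype(np.uint8)); i=1+np.argmax(stt[1:,4]); q=np.argwhere(lab==i)[:,::-1]+[355,165]
l=cv2.fitLine(q.astype(np.float32),cv2.DIST_L2,0,.01,.01).ravel(); print(len(q),l, "ang",np.degrees(np.arctan2(l[1],l[0])))
pp=proj("side",[hd-ax*.173,hd-ax*.08]); dd=pp[1]-pp[0]; print(pp,"pred ang",np.degrees(np.arctan2(dd[1],dd[0])))
n=np.array([-l[1],l[0]]); print("perp offs of predicted pts",(pp-l[2:])@n)
for da in(-6,6):  # sensitivity: droop about y, deg
    a=np.radians(da); x=Rh@np.array([np.cos(a),0,np.sin(a)]); p2=proj("side",[hd-x*.173,hd-x*.08]); print(da,(p2-l[2:])@n)
print("e2 5mm",(proj("side",[hd+Rh[:,2]*.005-ax*.173])-l[2:])@n)
u,v,w,h,sc=315,120,98,118,5
c=crop(s,u,v,w,h,sc)
c2=c.copy()
def pl(P,col): cv2.polylines(c2,[np.int32(np.round((proj("side",P)+.5-[u,v])*sc)).reshape(-1,1,2)],False,col,1)
a=np.linspace(0,2*np.pi,40)[:,None]
for d,r in((0,.0225),(.03,.0175)): pl(M-ax*d+r*(np.cos(a)*Rh[:,1]+np.sin(a)*Rh[:,2]),(0,0,255))
pl([hd,hd-ax*.173],(0,255,255)); pl([M,M-ax*.03],(255,0,0))
# collar zoom without/with overlay
z=np.hstack([c2, np.vstack([cv2.resize(k[60*sc:118*sc,20*sc:78*sc],(295,295),interpolation=cv2.INTER_NEAREST) for k in(c,c2)])])
cv2.imwrite("pics/b.png",z[:600,:800])
```

```text
hd err [1.12309755e-03 3.16783234e-05 1.47804066e-03]
397 [  0.64613825  -0.76322037 376.0403     178.92947   ] ang -49.748928
[[361.05830495 199.76742024]
 [380.52682822 164.74811737]] pred ang -60.9287015869122
perp offs of predicted pts [ 2.02961993 -5.73891763]
-6 [-2.85086216 -8.05518895]
6 [ 6.63085854 -3.52422704]
e2 5mm [0.7147425]
```

View pics/b.png

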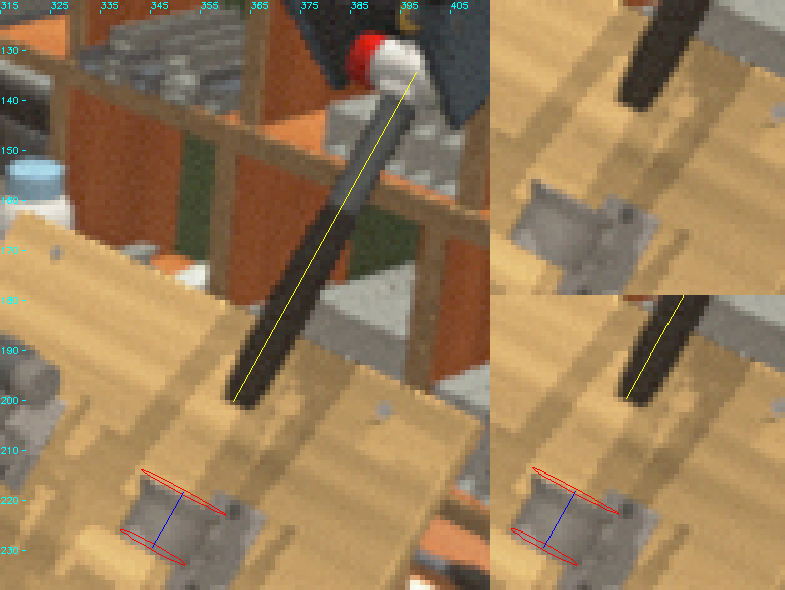

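Handle parallel to the prediction (no droop) and offset about 1.75 px right; the collar itself also appears about 1 px right of the model. The relative error is therefore about 2–3 mm. I'll move the handle end just above the mouth with a 2 mm correction and look.

Run:
```python
from h import *
bp=F["b"]; ax=pose(bp)@AX; M=T(bp,[-.0364,-.075,.181])[0]; Rh=Rhang(bp[2]); R=toolR(Rh,LEAN,FL)
arm.move_l(M+ax*.178+Rh[:,2]*.002+R[:,2]*D,R,feed=.06); st()
t,s=pics("c")
u,v,w,h,sc=325,185,55,55,10
cs=cv2.resize(s[v:v+h,u:u+w,::-1],None,fx=10,fy=10,interpolation=cv2.INTER_CUBIC)
cs=cv2.convertScaleAbs(cs,alpha=1.4,beta=10)
for k in range(0,55,5): cv2.putText(cs,str(u+k),(k*10,8),0,.3,(255,255,0),1); cv2.putText(cs,str(v+k),(0,k*10+3),0,.3,(255,255,0),1)
ct=crop(t,315,185,40,45,6)
z=np.zeros((550,800,3),np.uint8); z[:,:550]=cs; z[:270,555:795]=ct; cv2.imwrite("pics/c.png",z)
```

```text
t 8.9 w 0.0636 gf 30.0 F [ 0.6 -0.7 -2.7] tcp [ 0.7079 -0.1781  0.3243]
```

View pics/c.png

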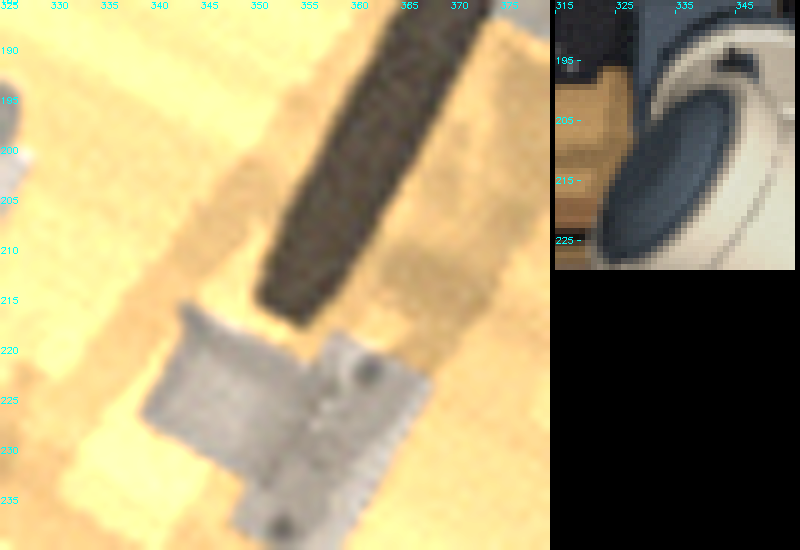

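The handle is lined up with the mouth in the side view: handle axis and mouth centre have perpendicular coordinates of 394 and 396, in 0.1 px. The earlier top view puts the head about 2 mm to the −y side. I'll shift it 1.5 mm in +y, keep the side alignment, and insert in force-checked steps.

```bash
cat > ins.py <<'E'
from h import *
import sys
bp=F["b"]; ax=pose(bp)@AX; M=T(bp,[-.0364,-.075,.181])[0]; Rh=Rhang(bp[2]); R=toolR(Rh,LEAN,FL)
dy,de,s0,s1=map(float,sys.argv[1:5])
O=M+Rh[:,1]*dy+Rh[:,2]*de+R[:,2]*D
arm.move_l(O+ax*s0,R,feed=.05); f0=arm.current_force(); m0=arm.current_torque()
for s in np.arange(s0-.01,s1-1e-6,-.01):
    arm.move_l(O+ax*s,R,feed=.05); df=arm.current_force()-f0
    print(round(s,3),np.round(Rh.T@df,1),np.round(Rh.T@(arm.current_torque()-m0),2))
    if np.linalg.norm(df)>12: print("STOP"); break
st()
E
python3 ins.py .0015 .0007 .178 .028
```

```text
0.168 [0.4 0.4 0.5] [-0.05  0.03  0.03]
0.158 [-1.1  0.8 -0.1] [-0.02 -0.   -0.03]
0.148 [-0.2  0.5  0.3] [-0.05 -0.   -0.07]
0.138 [ 0.2  0.9 -0. ] [-0.02 -0.02 -0.05]
0.128 [-0.   1.   0.2] [-0.03 -0.05 -0.02]
0.118 [0.5 0.  0.7] [-0.05 -0.06 -0.04]
0.108 [-0.8  0.5  0.6] [-0.04 -0.04  0.03]
0.098 [-0.2 -0.1  0.1] [-0.06  0.04 -0.03]
0.088 [-0.1  0.3 -0.3] [-0.07  0.02 -0.01]
0.078 [-0.   0.5  0.5] [ 0.03 -0.02  0.04]
0.068 [-0.5  0.5 -0.3] [ 0.    0.04 -0.02]
0.058 [ 0.4 -0.3  0.2] [ 0.01  0.03 -0.  ]
0.048 [-0.3  0.   0.4] [-0.08  0.02 -0.05]
0.038 [-0.4 -0.3 -0.5] [-0.06 -0.03 -0.06]
0.028 [0.  0.5 0.5] [-0.02  0.02 -0.07]
 t 14.5 w 0.0639 gf 30.0 F [ 0.1  0.2 -2.3] tcp [ 0.6228 -0.1771  0.2003]
```

There was no contact force at all, so I'll check it really is inside before letting go.

Run:
```python
from h import *
t,s=pics("d"); cv2.imwrite("pics/d.png",crop(s,300,160,100,95,6))
```

```text
(no output)
```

View pics/d.png

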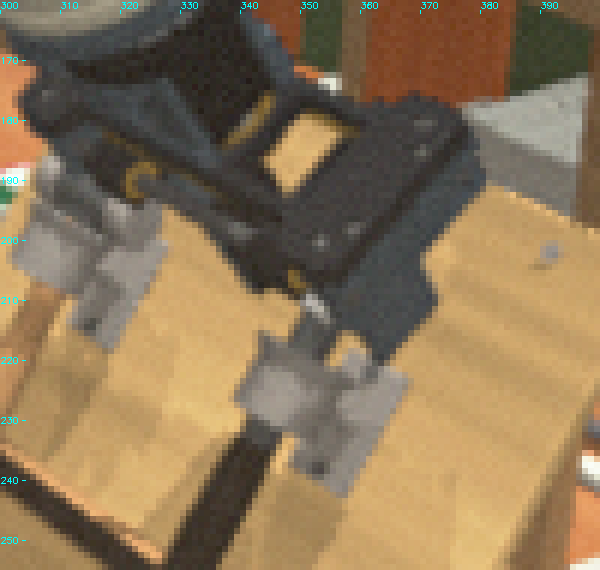

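The handle passes through the collar: it shows below at (340,240), with the neck above at (351,216). I'll lower a bit more, release and retreat.

```bash
python3 ins.py .0015 .0007 .027 .017
python3 - <<'E'
from h import *
arm.grip(.091); arm.sleep(.5); st("open")
R=arm.current_tool_rot(); p=arm.current_ee_pos()
q=p-R[:,2]*.10; arm.move_l(q,feed=.1); st("back")
arm.move_to([.45,-.1,.40],R) if arm.solve_ik([.45,-.1,.40],R) is not None else print("no ik")
j=arm.current_joint_positions().copy(); j[0]=60; arm.move_joints(j); st("clear")
t,s=pics("e"); cv2.imwrite("pics/e.png",np.hstack([crop(s,285,160,80,95,5),crop(t,265,175,78,95,5)]))
E
```

```text
0.017 [-0.7  0.7  0.2] [0.02 0.02 0.03]
 t 15.2 w 0.0637 gf 30.0 F [-0.4  0.  -3.1] tcp [ 0.6163 -0.1771  0.1911]
open t 16.3 w 0.0909 gf 0.0 F [-0.1  0.4 -0.2] tcp [ 0.6163 -0.1771  0.1912]
back t 17.45 w 0.0912 gf 0.0 F [0.2 0.3 0.4] tcp [ 0.559  -0.1774  0.2726]
clear t 20.58 w 0.091 gf 0.0 F [1.1 0.  0.1] tcp [0.0602 0.4576 0.3992]
```

View pics/e.png

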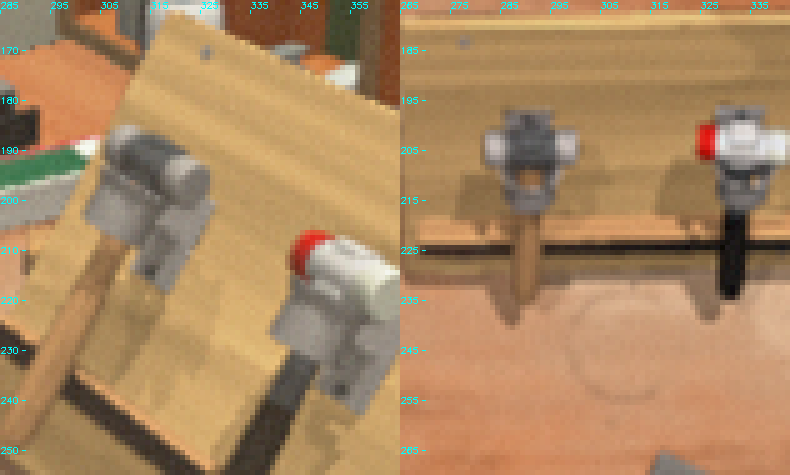

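The soft-face hammer's head sits on the collar (side ≈ (352,212), top ≈ (333,203)), hanging just like the steel one, which has not moved.

```bash
python3 -c "
from rig import arm
print(arm.sign_off(),arm.current_t())"
```

```text
the job is handed in; nothing more can be done
the job is handed in; nothing more can be done
```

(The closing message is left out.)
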